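Close a drop-front instrument basket and lock it with a spring clip

ROBOT

A 6-joint arm with a two-finger parallel gripper is mounted at the origin on a cart in front of the work surface, level with it; the furniture and walls round the work are solid. World frame = base frame: x ahead of the robot, y to its left, z up, the work surface at z = 0. Lengths are in m, angles in rad, forces in N, time in s.
With the tool pointing down it reaches from about 0.325 to 0.85 m from the base axis. Payload 15.5 kg.
Tool frame: the origin (TCP) lies on the centre line of the jaws, within the pads' length; the fingertips stand 17 mm ahead of it and the grasp point (between the pads) lies 2 mm behind it; z points along the fingers, y is the line along which they close (so a half turn about z gives the same grasp; the last joint's range is limited). The gripper opens to 91 mm and grips with 3 to 60 N. Pads are 32 mm wide; open, the fingers measure 118 mm over their backs; the gripper's body (76 mm by 178 mm) begins 60 mm behind the grasp point.
Start: joints at [1.133, 0.494, 1.345, -0, 1.302, -0.096], TCP at [0.209, 0.589, 0.231] pointing down, gripper open.
Joint ranges: [-2.91, 2.91], [-0.82, 2.16], [0.22, 2.67], [-1.22, 4.37], [0.12, 2.79], [-3.08, 3.08]. Speed limits (rad/s): [1.89, 1.89, 2.57, 3.01, 3.01, 3.01].

INTERFACE

Orientations are given as a rotation vector (axis times angle).
In Python, from station import ctrl, vision, models gives the robot as it stands. The module is installed in compiled form; this text tells all that it offers.
- The arm moves only by the shell command python3 -m jog 'ROWS' [FORCE]. ROWS is JSON, a list of rows, each an object of numbers: "tx", "ty", "tz": the shift along the tool's x, y, z in cm; "rx", "ry", "rz": the turn, a rotation vector about the tool's x, y, z in degrees; "grip": the closure, from 0 (fully open) to 1 (shut). In form: [{"tx": .., "ty": .., "tz": .., "rx": .., "ry": .., "rz": .., "grip": ..}, ...]. A call has exactly 8 rows; each row shifts and turns the commanded pose from where the row before left it, along the tool's axes as they then stand; what a row does not reach is not made up. A row lasts 1/10 s, in which the tool goes at most 50 mm and 8.59 degrees, less where a joint would pass 70% of its speed; a pose out of reach is approached as far as the arm can. A call with a gripper value outside its range is refused whole. The fingers move at their own pace and stop on an object; FORCE is the grip in N (left out, the last holds). Time passes only in rows, so rows that do not move let the fingers close, or fill a call up. It gives the time, the measured TCP pose, the force, the opening and the grip force at its end, in the units of the state.
- ctrl.get_state(): the state, without advancing time (a new reading comes with each control period).
- vision.read_camera(name): name is "scene" or "top" or "wrist"; returns the picture (480x640x3 uint8, red, green, blue); there is no depth.
- vision.camera_info(name): a dict with "mtx" (3x3 intrinsics, pixels), "dist_coeffs" ([k1, k2, p1, p2, k3] as OpenCV has them; the pictures are not rectified), "rvec" (rotation vector, rad) and "tvec" (3), from world to camera coordinates, as OpenCV has them. Camera axes: x right, y down, z forward; pixel columns grow to the right and rows downward; lengths in m; the calibration is good to about 2 mm. A picture is of the moment at which its call begins: read the wrist's pose just before it. camera_info takes no time and is no camera call; for the wrist camera it gives the pose at the moment of the call.
- ctrl.finish_job(): hands the job in; it is judged then, once.
Trained networks look in the newest picture that a camera, given by its name, has taken for a name from the list of things; names that differ only in an ending like _2 or _b are one class to them, and where a whole thing is asked for, a point or a joint stands for the part that bears it (a point fixed in the world has none). Each returns a list of dicts, best first, with "conf" (0 to 1); they miss things now and then, are a little off and sometimes report something else, mostly with a low value. They report only what shows in the picture. A call takes as long as a camera call. They do not tell look-alikes from the thing itself.
- models.search_frame(camera, target): "rect" ([left, top, right, bottom] in pixels, round what is visible of it).
- models.tip_of(camera, target): "at" ([column, row] in pixels: a listed point, or the origin of a listed thing).
The state is a dict: "time_s": time; "joint_positions": joint angles; "joint_velocities": joint speeds; "effort": joint torques, N m; "eef_pos": TCP position; "ee_rot": TCP orientation; "wrist_force": force on the tool from outside, world axes, zero at the start; "ft_torque": the same for the moment, N m; "opening": opening from 0.0 (shut) to 1.0 (fully open); "grasp_force": force on a finger pad.
Only numpy, scipy, OpenCV 4.12 (cv2) and the standard library are available. Lean on these libraries where they do the work, as an engineer would, in place of code of your own. Each camera call takes 0.05 s, during which the arm holds its last target. There are 200 camera calls.

TASK

The packed wire basket is ready for the oven: swing its drop-down front fully up against the fixed crossbar, then pick up the spring clip with the orange handle and push it straight down over the two bars, somewhere near their middle, until its sprung black keeper flicks shut beneath them and the clip sits upright, fully down on both bars. Let go of it, and leave the loose kidney dish at the side where it is.

Things in the scene. Friction and masses are not known exactly. Their poses are not given: they have to be found in the camera images.
- basket: Open steel wire basket fixed to the table, 190 (x) by 230 (y) by 144 mm high, an instrument box in it (top at 74 mm, 70 mm behind the bars). Origin on the table below the middle between the crossbar and the closed front's bar; +x into the basket, away from the robot, +y along the bars, z up. Fixed crossbar: 9 mm round, along y, axis at x = 5, z = 140 mm; free space below it.
- latch_point (a point): Point fixed on the basket, 144.5 mm above its origin: middle between the two bars, level with their tops. Axes as the basket's.
- drop_front (a joint): Angle (rad) of the basket's bottom-hinged steel front. 0 = closed: a stop, leaning 0.09 rad inwards, its blue top bar beside and in front of the crossbar, same height, 1 mm gap. Grows as it swings down towards the robot, to 1.5. The hinge is stiff: the front stays where it is left and takes up to about 8 N at its bar to move.
- front_hinge (a point): Point on the hinge line of the drop-down front, at basket x = -15, y = 0, z = 30 mm. The hinge line runs along the basket's y.
- front_bar (a point): Middle of the drop-down front's blue top bar (9 mm round, along the basket's y, 172 mm long, held at its two ends by upright rods), 110.5 mm from the hinge line. Below the bar there is an open window 55 mm high; below this a steel panel.
- spring_clip: Loose clip, 0.2 kg, 102 mm high, standing on its feet. Origin between the feet, z up. Inverted steel U, 30 mm wide in y, legs 6 mm thick, 28 mm throat between them in x, lowest 11 mm flared outwards to 50 mm overall; bridge 57 to 64 mm above the feet. Its x goes across the bars when fitted, either way round; it slips over both bars (19 mm together) with 4.5 mm to spare each side.
- clip_grip (a point): Middle of the clip's orange block handle, 86 mm above its feet; the handle is 22 (x) by 40 (y) by 38 mm high, 64 to 102 mm above the feet. Axes as the clip's.
- clip_seat (a point): Middle of the underside of the clip's bridge, 57 mm above its feet; it meets latch_point when the clip is fully down on the bars. Axes as the clip's.
- keeper (a joint): Angle (rad) of the clip's sprung black keeper, a 32 mm bar across the throat, hinged at the -x leg 12 mm above the feet: 0 = shut. It swings only upwards into the throat (to 1.5) when bars push it from below with about 5 to 8 N, and springs shut below them once they are within about 4 mm of the bridge.
- kidney_dish: Loose steel kidney dish with instruments, 95 by 202 by 34 mm, standing at the right of the table. Origin under its centre. To be left alone.
Things that resemble listed ones, but are neither listed nor needed, are in the scene too. Several things have the shape of the spring_clip; the one meant has the colours described above.

How it is judged:
By the outcome, as a careful person would: the job done as asked, in the order asked, and still so for the second after the job is handed in, with the robot touching nothing.
It also fails if it takes over 51 s, if anything falls off the work surface, if the arm or the gripper's body presses on something with over 40 N, if the wrist force passes 120 N, or if a joint passes its speed limit or range.

## Working session

There is one attempt and no reset: what is moved stays moved. The work goes in short steps, Python scripts to look and compute and a shell command to move; the robot and the scene stay as the last step left them, time stands still between calls to the robot, and variables do not carry over. Pictures are saved under pics/ and viewed, at most 10 in all, crops included, and the job is handed in when it is done.

```bash
mkdir -p pics; cat > h.py <<'E'
import numpy as np, cv2
from station import ctrl, vision, models
def ray(cam,px,info=None):
    i=info or vision.camera_info(cam); K=np.array(i["mtx"],float);R=cv2.Rodrigues(np.array(i["rvec"],float))[0];t=np.array(i["tvec"],float).ravel()
    u=cv2.undistortPoints(np.array([[px]],float),K,np.array(i["dist_coeffs"],float))[0,0]
    return -R.T@t, R.T@np.array([u[0],u[1],1.])
def at_z(cam,px,z,info=None):
    c,d=ray(cam,px,info); return c+d*(z-c[2])/d[2]
def tri(obs):
    A=np.zeros((3,3));b=np.zeros(3)
    for c,d in obs:
        d=d/np.linalg.norm(d);P=np.eye(3)-np.outer(d,d);A+=P;b+=P@c
    return np.linalg.solve(A,b)
def proj(cam,p):
    i=vision.camera_info(cam); return cv2.projectPoints(np.array([p],float),np.array(i["rvec"],float),np.array(i["tvec"],float),np.array(i["mtx"],float),np.array(i["dist_coeffs"],float))[0].ravel()
def save(cam,name):
    im=vision.read_camera(cam); cv2.imwrite('pics/'+name,im[:,:,::-1]); return im
E
python3 - <<'E'
from h import *
np.set_printoptions(precision=3,suppress=True)
print(ctrl.get_state())
for c in("scene","top"):
    save(c,c+'0.png')
    print(c,"cam at",ray(c,(320,240)))
    for t in("clip_grip","clip_seat","spring_clip","latch_point","basket","front_hinge","front_bar"):
        print(c,t,[(np.round(d["at"],1).tolist(),round(d["conf"],2)) for d in models.tip_of(c,t)][:5])
E
```

```text
{'time_s': 0.0, 'joint_positions': array([ 1.134,  0.494,  1.346, -0.   ,  1.302, -0.095]), 'joint_velocities': array([-0.001,  0.   ,  0.001,  0.   ,  0.   ,  0.001]), 'effort': array([ -0.002, -87.878, -38.186,   0.071,   0.053,   0.   ]), 'eef_pos': array([0.209, 0.589, 0.23 ]), 'ee_rot': array([-0.534, -3.096,  0.002]), 'wrist_force': array([ 0.611, -0.198, -0.116]), 'ft_torque': array([0.017, 0.006, 0.005]), 'grasp_force': 0.0, 'opening': 1.0014775923175772}
scene cam at (array([-0.236, -0.741,  1.114]), array([ 0.554,  0.43 , -0.713]))
scene clip_grip [([320.4, 270.0], 0.9), ([357.9, 276.2], 0.88), ([371.8, 250.0], 0.65)]
scene clip_seat [([321.5, 279.6], 0.96), ([360.5, 283.1], 0.94), ([371.5, 254.2], 0.9)]
scene spring_clip [([371.0, 273.6], 0.97), ([357.0, 301.4], 0.87)]
scene latch_point [([275.4, 180.6], 0.91)]
scene basket [([276.1, 221.5], 0.82), ([274.4, 182.0], 0.75)]
scene front_hinge [([274.9, 211.4], 0.67), ([272.9, 180.4], 0.27)]
scene front_bar [([252.1, 209.3], 0.88)]
top cam at (array([ 0.372, -0.156,  1.144]), array([ 0.162,  0.018, -0.987]))
top clip_grip [([337.7, 266.3], 0.89), ([364.6, 209.3], 0.85), ([373.3, 252.1], 0.81)]
top clip_seat [([334.8, 269.1], 0.88), ([365.1, 211.9], 0.8), ([372.8, 253.9], 0.59), ([232.8, 246.1], 0.5), ([374.8, 250.9], 0.22)]
top spring_clip [([365.7, 217.3], 0.81), ([340.8, 267.8], 0.71), ([374.0, 255.7], 0.68)]
top latch_point [([226.0, 197.2], 0.82)]
top basket [([236.5, 214.9], 0.81)]
top front_hinge [([235.6, 221.4], 0.87)]
top front_bar [([232.1, 244.0], 0.93)]
```

View pics/scene0.png

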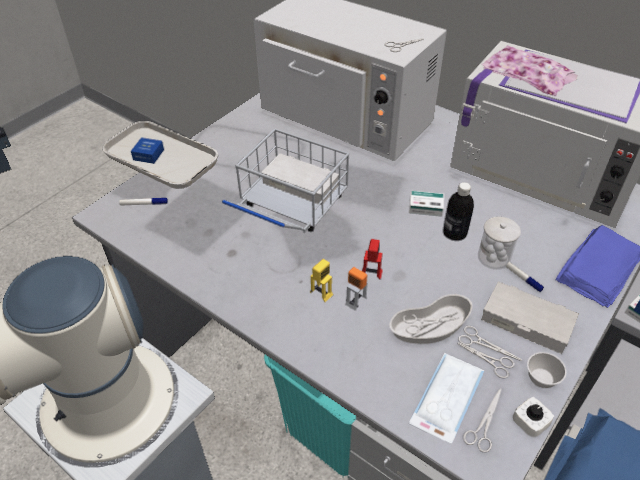

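View pics/top0.png

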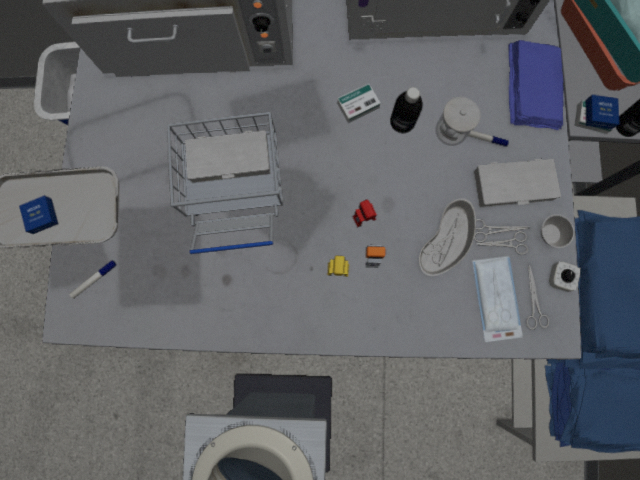

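Scene picture: candidates for the clip are yellow (scene 320,270; top 338,266), red (372,250; top 365,209) and the orange handle on steel legs (358,276; top 375,252). I choose the last. The front hangs low, with its blue bar at scene (252,213) and top (232,246).

```bash
python3 - <<'E'
from h import *
np.set_printoptions(precision=4,suppress=True)
s=cv2.imread('pics/scene0.png')[230:320,290:410]; t=cv2.imread('pics/top0.png')[190:290,310:410]
cv2.imwrite('pics/crop0.png',np.hstack([cv2.resize(s,(400,300),interpolation=2),cv2.resize(t,(300,300),interpolation=2)]))
def T(n,a,b): 
    p=tri([ray("scene",a),ray("top",b)]);print(n,p,proj("scene",p)-a,proj("top",p)-b);return p
T("grip",(357.9,276.2),(374.6,251.6))
T("seat",(360.5,283.1),(373.3,253.9))
T("latch",(275.4,180.6),(226,197.2))
T("bar",(252.1,209.3),(232.1,245))
# bar ends from blue mask
for c in("scene","top"):
    im=cv2.imread(f'pics/{c}0.png'); h=cv2.cvtColor(im,cv2.COLOR_BGR2HSV)
    m=cv2.inRange(h,(105,120,60),(125,255,255))
    n,l,st,ce=cv2.connectedComponentsWithStats(m)
    for k in range(1,n):
        if st[k,4]>60: 
            q=cv2.minAreaRect(np.argwhere(l==k)[:,::-1].astype(np.float32)); print(c,st[k],cv2.boxPoints(q).round(1).tolist())
    # orange handle
    m=cv2.inRange(h,(5,150,90),(15,255,255)); n,l,st,ce=cv2.connectedComponentsWithStats(m)
    for k in range(1,n):
        if st[k,4]>30: print(c,'orange',st[k],ce[k],cv2.boxPoints(cv2.minAreaRect(np.argwhere(l==k)[:,::-1].astype(np.float32))).round(1).tolist())
E
```

```text
grip [ 0.5239 -0.256   0.0853] [-0.2115  0.0412] [ 0.1634 -0.1501]
seat [ 0.525  -0.2585  0.0612] [-2.0195  0.3691] [ 1.5552 -1.4008]
latch [0.624  0.0647 0.1338] [ 0.3287 -0.0309] [-0.2914  0.2565]
bar [0.5224 0.0499 0.12  ] [ 1.3344 -0.0815] [-1.1458  1.0116]
scene [131 138  33  25 547] [[129.6999969482422, 158.8000030517578], [133.39999389648438, 136.39999389648438], [164.1999969482422, 141.5], [160.5, 163.89999389648438]]
scene [152 198  15   6  77] [[152.0, 198.0], [166.0, 198.0], [166.0, 203.0], [152.0, 203.0]]
scene [222 200  62  27 183] [[221.6999969482422, 201.6999969482422], [222.6999969482422, 199.3000030517578], [283.8999938964844, 223.8000030517578], [282.8999938964844, 226.1999969482422]]
scene [526 277  17  14  87] [[526.0, 281.0], [529.0, 276.3999938964844], [543.9000244140625, 286.0], [541.0, 290.6000061035156]]
scene orange [349 268  18  21 195] [358.4667 276.1744] [[347.20001220703125, 271.70001220703125], [357.6000061035156, 263.70001220703125], [370.6000061035156, 280.6000061035156], [360.20001220703125, 288.6000061035156]]
top [ 509   41   54   88 4052] [[508.70
[... 243 characters left out ...]

top [ 20 196  32  35 675] [[16.799999237060547, 205.5], [45.29999923706055, 195.1999969482422], [54.5, 220.39999389648438], [26.0, 230.8000030517578]]
top [  546   211    94   241 14692] [[546.0, 211.0], [639.0, 211.0], [639.0, 451.0], [546.0, 451.0]]
top [190 241  83  13 294] [[189.6999969482422, 249.6999969482422], [271.79998779296875, 240.5], [272.20001220703125, 244.0], [190.10000610351562, 253.3000030517578]]
top [ 99 261  15  13  78] [[98.5, 270.3999938964844], [111.80000305175781, 260.3999938964844], [114.5999984741211, 264.1000061035156], [101.30000305175781, 274.0]]
top orange [367 247  18  10 167] [375.6886 251.2575] [[367.0, 247.0], [384.0, 247.0], [384.0, 256.0], [367.0, 256.0]]
```

View pics/crop0.png

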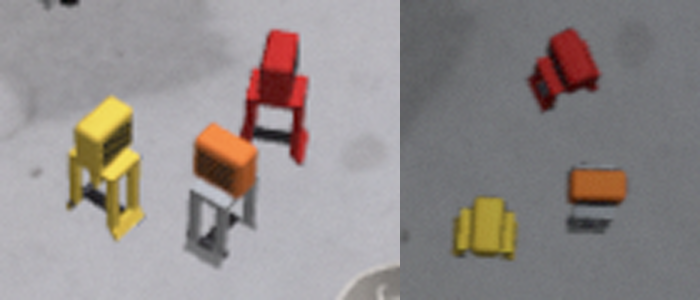

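The crop shows the clip with the orange handle and steel legs at scene (358,276) / top (375,252), its handle's long side about along world y. The yellow and red look-alikes stand clear of it.

```bash
python3 - <<'E'
from h import *
np.set_printoptions(precision=4,suppress=True)
print("latch",at_z("scene",(275.4,180.6),.1445),at_z("top",(226,197.2),.1445))
print("hinge",at_z("top",(235.6,221.4),.03),at_z("scene",(274.9,211.4),.03))
a=tri([ray("scene",(222.2,200.5)),ray("top",(190,251.5))]);b=tri([ray("scene",(283.4,225)),ray("top",(272,242.2))])
print("bar ends",a,b,np.linalg.norm(a-b),"yaw",np.degrees(np.arctan2(-(a-b)[0],(a-b)[1])),"mid",(a+b)/2)
print("grip",at_z("scene",(357.9,276.2),.086),at_z("top",(373.3,252.1),.086))
# clip top face in top view at z=.102
for p in((367,247),(384,247),(384,256),(367,256)): print(at_z("top",p,.102)[:2])
i=vision.camera_info("wrist");print("wrist cam",ray("wrist",(320,240)))
for r in (320,):print(i["mtx"])
print([ (d["at"],d["conf"]) for d in models.tip_of("scene","kidney_dish")])
E
```

```text
latch [0.614  0.0565 0.1445] [0.6219 0.0618 0.1445]
hinge [0.5934 0.0606 0.03  ] [0.6184 0.0709 0.03  ]
bar ends [0.5088 0.1408 0.109 ] [ 0.5342 -0.0345  0.1073] 0.1770846205204885 yaw 8.229907601811728 mid [0.5215 0.0532 0.1081]
grip [ 0.5238 -0.2566  0.086 ] [ 0.5223 -0.2527  0.086 ]
[ 0.5306 -0.2377]
[ 0.5316 -0.274 ]
[ 0.5122 -0.2741]
[ 0.5113 -0.238 ]
wrist cam (array([0.1353, 0.6154, 0.3844]), array([ 0.2706, -0.0994, -0.9576]))
[[375.4771   0.     320.788 ]
 [  0.     375.4771 236.2742]
 [  0.       0.       1.    ]]
[([433.2, 327.3], 0.71), ([353.6, 301.6], 0.63)]
```

```bash
R='x'
python3 -m jog '[{"tx":-3.9,"ty":-0.86,"rz":3.89,"grip":1},{"tx":-3.9,"ty":-0.86,"rz":3.89,"grip":1},{"tx":-3.9,"ty":-0.86,"rz":3.89,"grip":1},{"tx":-3.9,"ty":-0.86,"rz":3.89,"grip":1},{"tx":-3.9,"ty":-0.86,"rz":3.89,"grip":1},{"tx":-3.9,"ty":-0.86,"rz":3.89,"grip":1},{"tx":-3.9,"ty":-0.86,"rz":3.89,"grip":1},{"tx":-3.9,"ty":-0.86,"rz":3.89,"grip":1}]' 20
python3 -m jog '[{"tx":-3.9,"ty":-0.86,"rz":3.89,"grip":1},{"tx":-3.9,"ty":-0.86,"rz":3.89,"grip":1},{"tx":-3.9,"ty":-0.86,"rz":3.89,"grip":1},{"tx":-3.9,"ty":-0.86,"rz":3.89,"grip":1},{"tx":-3.9,"ty":-0.86,"rz":3.89,"grip":1},{"tx":-3.9,"ty":-0.86,"rz":3.89,"grip":1},{"tx":-3.9,"ty":-0.86,"rz":3.89,"grip":1},{"tx":-3.9,"ty":-0.86,"rz":3.89,"grip":1}]'
python3 - <<'E'
from h import *
np.set_printoptions(precision=4,suppress=True)
i=vision.camera_info("wrist"); s=ctrl.get_state(); save("wrist","w1.png")
print(s["eef_pos"],cv2.Rodrigues(s["ee_rot"])[0],s["joint_positions"],i["rvec"],i["tvec"],sep='\n')
for t in("latch_point","front_bar","front_hinge"):
  for d in models.tip_of("wrist",t)[:2]: print(t,d,at_z("wrist",d["at"],.1445 if t[0]=='l' else .108 if 'bar' in t else .03,i)[:2])
E
```

```text
[0.2095 0.5888 0.2309]
[[-0.9422  0.3352  0.    ]
 [ 0.3352  0.9422 -0.    ]
 [-0.     -0.     -1.    ]]
[ 1.1335  0.4936  1.3455 -0.      1.3025 -0.0955]
[-2.3704 -1.6724 -0.2368]
[-0.6248 -0.0315  0.3916]invalid input
invalid input
```

View pics/w1.png

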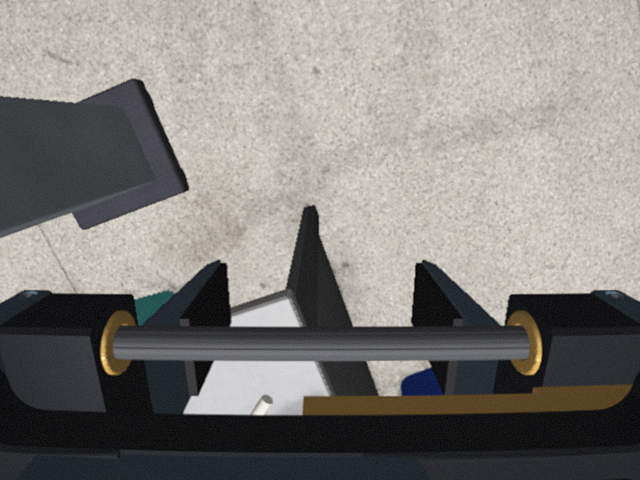

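The rows were refused and the arm has not moved; the wrist picture only shows floor and the open fingers. I'll give every key.

```bash
python3 -m jog '[{"tx":-3.9,"ty":-0.86,"tz":0,"rx":0,"ry":0,"rz":3.89,"grip":1},{"tx":-3.9,"ty":-0.86,"tz":0,"rx":0,"ry":0,"rz":3.89,"grip":1},{"tx":-3.9,"ty":-0.86,"tz":0,"rx":0,"ry":0,"rz":3.89,"grip":1},{"tx":-3.9,"ty":-0.86,"tz":0,"rx":0,"ry":0,"rz":3.89,"grip":1},{"tx":-3.9,"ty":-0.86,"tz":0,"rx":0,"ry":0,"rz":3.89,"grip":1},{"tx":-3.9,"ty":-0.86,"tz":0,"rx":0,"ry":0,"rz":3.89,"grip":1},{"tx":-3.9,"ty":-0.86,"tz":0,"rx":0,"ry":0,"rz":3.89,"grip":1},{"tx":-3.9,"ty":-0.86,"tz":0,"rx":0,"ry":0,"rz":3.89,"grip":1}]' 20 && 
python3 -m jog '[{"tx":-3.9,"ty":-0.86,"tz":0,"rx":0,"ry":0,"rz":3.89,"grip":1},{"tx":-3.9,"ty":-0.86,"tz":0,"rx":0,"ry":0,"rz":3.89,"grip":1},{"tx":-3.9,"ty":-0.86,"tz":0,"rx":0,"ry":0,"rz":3.89,"grip":1},{"tx":-3.9,"ty":-0.86,"tz":0,"rx":0,"ry":0,"rz":3.89,"grip":1},{"tx":-3.9,"ty":-0.86,"tz":0,"rx":0,"ry":0,"rz":3.89,"grip":1},{"tx":-3.9,"ty":-0.86,"tz":0,"rx":0,"ry":0,"rz":3.89,"grip":1},{"tx":-3.9,"ty":-0.86,"tz":0,"rx":0,"ry":0,"rz":3.89,"grip":1},{"tx":-3.9,"ty":-0.86,"tz":0,"rx":0,"ry":0,"rz":3.89,"grip":1}]'
cat > look.py <<'E'
from h import *
import sys
np.set_printoptions(precision=4,suppress=True)
i=vision.camera_info("wrist"); s=ctrl.get_state(); save("wrist",sys.argv[1])
print(s["time_s"],s["eef_pos"],s["joint_positions"]);print(cv2.Rodrigues(s["ee_rot"])[0])
for a in sys.argv[2:]:
  t,z=a.split(":")
  for d in models.tip_of("wrist",t)[:3]: print(t,np.round(d["at"],1),round(d["conf"],2),at_z("wrist",d["at"],float(z),i)[:2])
E
python3 look.py w2.png latch_point:.1445 front_bar:.108 front_hinge:.03
```

```text
time_s: 1.85
eef_pos: [0.4312, 0.3619, 0.231]
ee_rot: [1.349, 2.837, 0.001]
wrist_force: [0.5, 0.1, 0.0]
opening: 0.331
grasp_force: 0.0
time_s: 2.65
eef_pos: [0.5027, 0.0543, 0.231]
ee_rot: [2.061, 2.371, 0.001]
wrist_force: [0.5, -0.2, -0.4]
opening: 0.001
grasp_force: 0.0
2.65 [0.5027 0.0543 0.231 ] [-0.0105  0.3262  1.6347  0.      1.1801 -0.1503]
[[-0.1394  0.9902  0.0006]
 [ 0.9902  0.1394  0.    ]
 [-0.0001  0.0006 -1.    ]]
latch_point [484.7 254.6] 0.63 [0.6141 0.066 ]
front_bar [346.4 237.9] 0.95 [0.5227 0.0543]
```

View pics/w2.png

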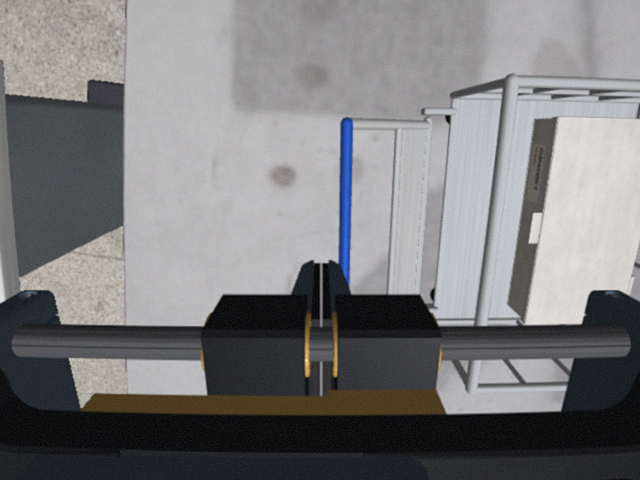

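The wrist picture shows the blue bar upright at column 346 and the crossbar at about (490,250), matching the estimate: latch (0.614,0.066), bar (0.5225,0.054). I'll go down in front of the bar and push it up.

```bash
python3 -m jog '[{"tx":0,"ty":-2.2,"tz":0,"rx":0,"ry":0,"rz":0,"grip":1},{"tx":0,"ty":0,"tz":2.3,"rx":0,"ry":0,"rz":0,"grip":1},{"tx":0,"ty":0,"tz":2.5,"rx":0,"ry":0,"rz":0,"grip":1},{"tx":0,"ty":0,"tz":2.5,"rx":0,"ry":0,"rz":0,"grip":1},{"tx":0,"ty":0,"tz":2.5,"rx":0,"ry":0,"rz":0,"grip":1},{"tx":0,"ty":0,"tz":2.5,"rx":0,"ry":0,"rz":0,"grip":1},{"tx":0,"ty":1,"tz":0,"rx":0,"ry":0,"rz":0,"grip":1},{"tx":0,"ty":1,"tz":0,"rx":0,"ry":0,"rz":0,"grip":1}]'
python3 -m jog '[{"tx":0,"ty":1,"tz":-0.3,"rx":0,"ry":0,"rz":0,"grip":1},{"tx":0,"ty":1,"tz":-0.5,"rx":0,"ry":0,"rz":0,"grip":1},{"tx":0,"ty":1,"tz":-0.5,"rx":0,"ry":0,"rz":0,"grip":1},{"tx":0,"ty":1,"tz":-0.4,"rx":0,"ry":0,"rz":0,"grip":1},{"tx":0,"ty":1,"tz":-0.4,"rx":0,"ry":0,"rz":0,"grip":1},{"tx":0,"ty":1,"tz":-0.4,"rx":0,"ry":0,"rz":0,"grip":1},{"tx":0,"ty":1,"tz":-0.4,"rx":0,"ry":0,"rz":0,"grip":1},{"tx":0,"ty":0.8,"tz":-0.3,"rx":0,"ry":0,"rz":0,"grip":1}]'
```

```text
time_s: 3.65
eef_pos: [0.5015, 0.0566, 0.1084]
ee_rot: [-2.056, -2.375, 0.0]
wrist_force: [-0.2, 0.7, 0.8]
opening: 0.001
grasp_force: 0.0
time_s: 4.45
eef_pos: [0.5789, 0.0669, 0.1404]
ee_rot: [2.057, 2.374, 0.001]
wrist_force: [-1.9, -0.4, -0.2]
opening: 0.004
grasp_force: 1.0
```

```bash
python3 -m jog '[{"tx":0,"ty":0.3,"tz":0,"rx":0,"ry":0,"rz":0,"grip":1},{"tx":0,"ty":0.3,"tz":0,"rx":0,"ry":0,"rz":0,"grip":1},{"tx":0,"ty":0.2,"tz":0,"rx":0,"ry":0,"rz":0,"grip":1},{"tx":0,"ty":0.1,"tz":0,"rx":0,"ry":0,"rz":0,"grip":1},{"tx":0,"ty":0.1,"tz":0,"rx":0,"ry":0,"rz":0,"grip":1},{"tx":0,"ty":0,"tz":0,"rx":0,"ry":0,"rz":0,"grip":1},{"tx":0,"ty":0,"tz":0,"rx":0,"ry":0,"rz":0,"grip":1},{"tx":0,"ty":0,"tz":0,"rx":0,"ry":0,"rz":0,"grip":1}]'
python3 - <<'E'
from h import *
for c in("scene","top"):
    save(c,c+'1.png')
    for t in("front_bar","latch_point"): print(c,t,[(np.round(d["at"],1).tolist(),round(d["conf"],2)) for d in models.tip_of(c,t)][:3])
a=cv2.imread('pics/scene1.png')[110:240,220:370];b=cv2.imread('pics/top1.png')[100:270,150:300]
cv2.imwrite('pics/crop1.png',np.hstack([cv2.resize(a,(400,346),interpolation=2),cv2.resize(b,(305,346),interpolation=2)]))
E
```

```text
time_s: 5.25
eef_pos: [0.5876, 0.0682, 0.1399]
ee_rot: [2.057, 2.374, 0.0]
wrist_force: [-0.2, 0.4, -0.5]
opening: 0.006
grasp_force: 0.4
scene front_bar [([269.3, 182.6], 0.69)]
scene latch_point [([273.8, 182.5], 0.83), ([269.3, 179.1], 0.37)]
top front_bar [([226.3, 207.2], 0.89)]
top latch_point [([223.1, 199.9], 0.95)]
```

View pics/crop1.png

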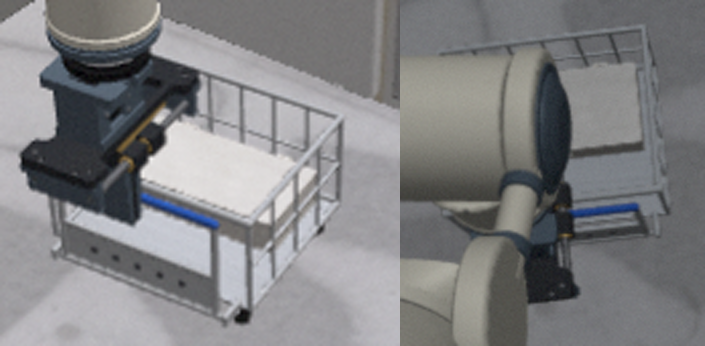

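The front is nearly up: the blue bar at crop (180,210) is just in front of the crossbar, but there is no stop force yet. I'll press on gently.

```bash
python3 -m jog '[{"tx":0,"ty":0.15,"tz":0,"rx":0,"ry":0,"rz":0,"grip":1},{"tx":0,"ty":0.1,"tz":0,"rx":0,"ry":0,"rz":0,"grip":1},{"tx":0,"ty":0.1,"tz":0,"rx":0,"ry":0,"rz":0,"grip":1},{"tx":0,"ty":0.1,"tz":0,"rx":0,"ry":0,"rz":0,"grip":1},{"tx":0,"ty":0,"tz":0,"rx":0,"ry":0,"rz":0,"grip":1},{"tx":0,"ty":0,"tz":0,"rx":0,"ry":0,"rz":0,"grip":1},{"tx":0,"ty":0,"tz":0,"rx":0,"ry":0,"rz":0,"grip":1},{"tx":0,"ty":0,"tz":0,"rx":0,"ry":0,"rz":0,"grip":1}]'
python3 -m jog '[{"tx":0,"ty":0.1,"tz":0,"rx":0,"ry":0,"rz":0,"grip":1},{"tx":0,"ty":0.1,"tz":0,"rx":0,"ry":0,"rz":0,"grip":1},{"tx":0,"ty":0,"tz":0,"rx":0,"ry":0,"rz":0,"grip":1},{"tx":0,"ty":0,"tz":0,"rx":0,"ry":0,"rz":0,"grip":1},{"tx":0,"ty":0,"tz":0,"rx":0,"ry":0,"rz":0,"grip":1},{"tx":0,"ty":0,"tz":0,"rx":0,"ry":0,"rz":0,"grip":1},{"tx":0,"ty":0,"tz":0,"rx":0,"ry":0,"rz":0,"grip":1},{"tx":0,"ty":0,"tz":0,"rx":0,"ry":0,"rz":0,"grip":1}]'
```

```text
time_s: 6.35
eef_pos: [0.5922, 0.0688, 0.14]
ee_rot: [2.057, 2.374, 0.0]
wrist_force: [0.5, -0.7, -1.1]
opening: 0.007
grasp_force: 0.2
time_s: 7.15
eef_pos: [0.5941, 0.0691, 0.1399]
ee_rot: [2.057, 2.374, 0.0]
wrist_force: [-0.6, -0.0, -0.3]
opening: 0.005
grasp_force: 0.2
```

```bash
python3 -m jog '[{"tx":0,"ty":0.1,"tz":0,"rx":0,"ry":0,"rz":0,"grip":1},{"tx":0,"ty":0.1,"tz":0,"rx":0,"ry":0,"rz":0,"grip":1},{"tx":0,"ty":0.1,"tz":0,"rx":0,"ry":0,"rz":0,"grip":1},{"tx":0,"ty":0,"tz":0,"rx":0,"ry":0,"rz":0,"grip":1},{"tx":0,"ty":0,"tz":0,"rx":0,"ry":0,"rz":0,"grip":1},{"tx":0,"ty":0,"tz":0,"rx":0,"ry":0,"rz":0,"grip":1},{"tx":0,"ty":0,"tz":0,"rx":0,"ry":0,"rz":0,"grip":1},{"tx":0,"ty":0,"tz":0,"rx":0,"ry":0,"rz":0,"grip":1}]'
python3 look.py w3.png front_bar:.14 latch_point:.1445
```

```text
time_s: 7.95
eef_pos: [0.5946, 0.0692, 0.1398]
ee_rot: [-2.055, -2.372, 0.006]
wrist_force: [-15.9, -3.0, 13.3]
opening: 0.003
grasp_force: 8.8
7.95 [0.5946 0.0692 0.1398] [ 0.0165  0.5581  1.5113 -0.0006  1.077  -0.126 ]
[[-0.1423  0.9898 -0.0048]
 [ 0.9898  0.1423 -0.0006]
 [ 0.0001 -0.0049 -1.    ]]
```

View pics/w3.png

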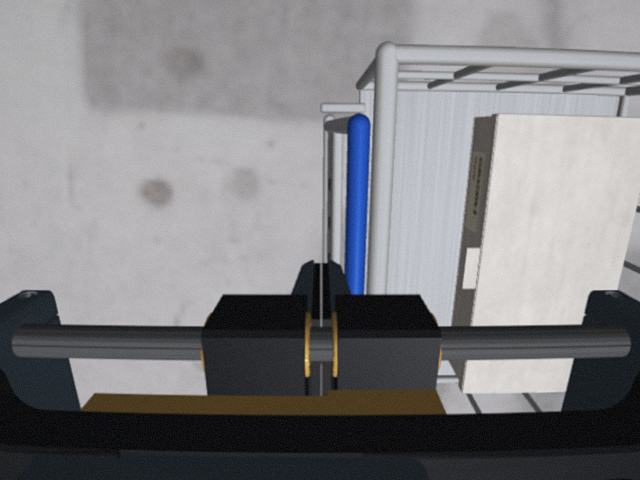

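The picture shows the blue bar (column 358) close beside the crossbar (column 382), and 16 N at the stop: the front is closed. I'll locate the gap line from this picture.

```bash
python3 - <<'E'
from h import *
np.set_printoptions(precision=4,suppress=True)
im=cv2.imread('pics/w3.png');h=cv2.cvtColor(im,cv2.COLOR_BGR2HSV)
i=vision.camera_info("wrist");P=[]
for r in range(130,260,15):
    b=np.where(cv2.inRange(h[r:r+1,300:420],(100,120,50),(130,255,255))[0])[0]+300
    g=im[r,365:410].mean(1)
    L=at_z("wrist",(b.min(),r),.14,i);M=at_z("wrist",((b.min()+b.max())/2,r),.14,i); P.append(M[:2]); print(r,b.min(),b.max(),L[:2],M[:2],g.astype(int)[:36].tolist() if r in(130,205) else '')
P=np.array(P);k=np.polyfit(P[:,1],P[:,0],1);print("x at y=.066",np.polyval(k,.066),"yaw deg",-np.degrees(np.arctan(k[0])))
E
```

```text
130 348 369 [0.5942 0.148 ] [0.5983 0.1486] [103, 97, 91, 82, 105, 154, 183, 143, 85, 89, 110, 122, 137, 150, 159, 169, 180, 185, 186, 189, 189, 193, 190, 195, 195, 192, 184, 184, 172, 161, 160, 188, 186, 186, 186, 190]
145 348 368 [0.5951 0.1422] [0.599  0.1428] 
160 348 368 [0.596  0.1364] [0.6   0.137] 
175 347 367 [0.5966 0.1304] [0.6006 0.131 ] 
190 347 367 [0.5976 0.1244] [0.6017 0.125 ] 
205 347 366 [0.5986 0.1182] [0.6025 0.1187] [88, 88, 129, 171, 153, 99, 92, 108, 125, 137, 155, 159, 172, 179, 185, 188, 188, 189, 196, 195, 195, 199, 191, 181, 175, 161, 163, 183, 196, 190, 196, 191, 194, 196, 189, 189]
220 346 366 [0.5992 0.1118] [0.6034 0.1124] 
235 346 365 [0.6003 0.1053] [0.6043 0.1059] 
250 346 365 [0.6013 0.0987] [0.6054 0.0993] 
x at y=.066 0.6100329953991889 yaw deg 8.125178395034714
```

```bash
python3 -m jog '[{"tx":0,"ty":-0.3,"tz":0,"rx":0,"ry":0,"rz":0,"grip":1},{"tx":0,"ty":-1.0,"tz":0,"rx":0,"ry":0,"rz":0,"grip":1},{"tx":0,"ty":-2.0,"tz":0,"rx":0,"ry":0,"rz":0,"grip":1},{"tx":0,"ty":-2.0,"tz":-1.0,"rx":0,"ry":0,"rz":0,"grip":1},{"tx":0,"ty":-2.0,"tz":-3.0,"rx":0,"ry":0,"rz":0,"grip":0.5},{"tx":0,"ty":0,"tz":-3.0,"rx":0,"ry":0,"rz":0,"grip":0.5},{"tx":0,"ty":0,"tz":-3.0,"rx":0,"ry":0,"rz":0,"grip":0.5},{"tx":0,"ty":0,"tz":0,"rx":0,"ry":0,"rz":0,"grip":0.5}]'
python3 look.py w4.png front_bar:.14 latch_point:.1445
```

```text
time_s: 8.9
eef_pos: [0.5262, 0.0591, 0.2436]
ee_rot: [2.054, 2.37, 0.007]
wrist_force: [0.7, 0.5, -0.7]
opening: 0.326
grasp_force: 0.0
8.9 [0.5262 0.0591 0.2436] [-0.0009  0.3432  1.5674  0.      1.2243 -0.1436]
[[-0.1422  0.9898  0.0066]
 [ 0.9898  0.1422  0.    ]
 [-0.0009  0.0066 -1.    ]]
front_bar [436.4 250.2] 0.96 [0.611  0.0646]
latch_point [443.  248.5] 0.67 [0.6137 0.0678]
```

```bash
python3 -m jog '[{"tx":-3.23,"ty":-0.27,"tz":0,"rx":0.38,"ry":0,"rz":1.03,"grip":0.4},{"tx":-3.23,"ty":-0.27,"tz":0,"rx":0,"ry":0,"rz":1.03,"grip":0.4},{"tx":-3.23,"ty":-0.27,"tz":0,"rx":0,"ry":0,"rz":1.03,"grip":0.4},{"tx":-3.23,"ty":-0.27,"tz":0,"rx":0,"ry":0,"rz":1.03,"grip":0.4},{"tx":-3.23,"ty":-0.27,"tz":0,"rx":0,"ry":0,"rz":1.03,"grip":0.4},{"tx":-3.23,"ty":-0.27,"tz":0,"rx":0,"ry":0,"rz":1.03,"grip":0.4},{"tx":-3.23,"ty":-0.27,"tz":0,"rx":0,"ry":0,"rz":1.03,"grip":0.4},{"tx":-3.23,"ty":-0.27,"tz":0,"rx":0,"ry":0,"rz":1.03,"grip":0.4}]'
python3 look.py w5.png clip_grip:.086
python3 - <<'E'
from h import *
np.set_printoptions(precision=4,suppress=True)
im=cv2.imread('pics/w5.png');h=cv2.cvtColor(im,cv2.COLOR_BGR2HSV)
m=cv2.inRange(h,(5,150,70),(16,255,255));n,l,st,ce=cv2.connectedComponentsWithStats(m);k=1+st[1:,4].argmax();print(st[k])
c=(l==k).astype(np.uint8);cn=max(cv2.findContours(c,0,2)[0],key=cv2.contourArea)
for p in cv2.approxPolyDP(cn,5,True)[:,0]: print(p,at_z("wrist",p,.102)[:2])
E
```

```text
time_s: 9.85
eef_pos: [0.5231, -0.201, 0.2387]
ee_rot: [-2.219, -2.215, 0.009]
wrist_force: [0.4, 0.0, -0.3]
opening: 0.601
grasp_force: 0.0
9.85 [ 0.5231 -0.201   0.2387] [-0.4712  0.3987  1.4904 -0.0039  1.2602 -0.4681]
[[ 0.0019  1.     -0.0085]
 [ 1.     -0.0019  0.0001]
 [ 0.0001 -0.0085 -1.    ]]
clip_grip [281.7 198.6] 0.9 [ 0.4896 -0.1786]
clip_grip [425.1 262.4] 0.81 [ 0.6124 -0.2346]
clip_grip [322.6 286.1] 0.55 [ 0.5233 -0.2569]
[ 309  258   25   55 1321]
[314 258] [ 0.5164 -0.2271]
[309 309] [ 0.5117 -0.2733]
[330 312] [ 0.5296 -0.2762]
[332 262] [ 0.5312 -0.2306]
```

View pics/w5.png

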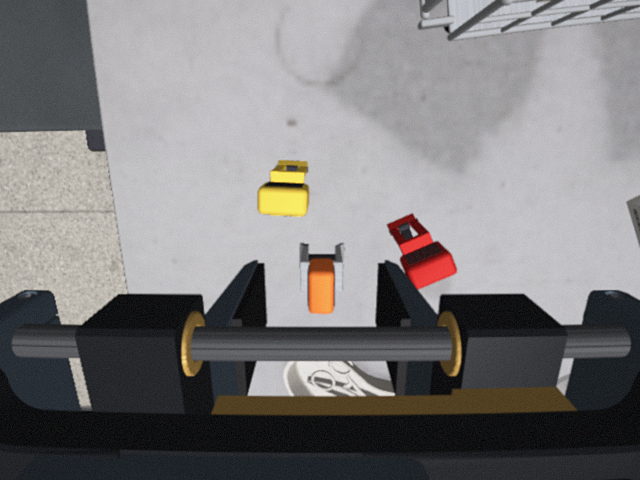

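The picture shows the orange handle between the fingers at (321,287), yellow at (283,195) and red at (428,262) outside them. I'll go over the orange one, settle, descend and check.

```bash
python3 -m jog '[{"tx":-2.7,"ty":-0.1,"tz":0,"rx":-0.49,"ry":0,"rz":0,"grip":0.4},{"tx":-2.7,"ty":0,"tz":0,"rx":0,"ry":0,"rz":0,"grip":0.4},{"tx":0,"ty":0,"tz":2,"rx":0,"ry":0,"rz":0,"grip":0.4},{"tx":0,"ty":0,"tz":2.5,"rx":0,"ry":0,"rz":0,"grip":0.4},{"tx":0,"ty":0,"tz":2.5,"rx":0,"ry":0,"rz":0,"grip":0.4},{"tx":0,"ty":0,"tz":2,"rx":0,"ry":0,"rz":0,"grip":0.4},{"tx":0,"ty":0,"tz":0,"rx":0,"ry":0,"rz":0,"grip":0.4},{"tx":0,"ty":0,"tz":0,"rx":0,"ry":0,"rz":0,"grip":0.4}]'
python3 look.py w6.png clip_grip:.086
```

```text
time_s: 10.75
eef_pos: [0.5227, -0.2534, 0.1499]
ee_rot: [2.222, 2.22, 0.001]
wrist_force: [0.4, -0.9, 0.3]
opening: 0.599
grasp_force: 0.0
10.75 [ 0.5227 -0.2534  0.1499] [-0.5544  0.5218  1.5513  0.0004  1.0678 -0.5539]
[[ 0.0007  1.      0.0007]
 [ 1.     -0.0007 -0.    ]
 [-0.      0.0007 -1.    ]]
clip_grip [471.5 235.4] 0.85 [ 0.6145 -0.2373]
clip_grip [322.7 267.8] 0.81 [ 0.524 -0.258]
clip_grip [262.5 135.2] 0.65 [ 0.4902 -0.1786]
```

View pics/w6.png

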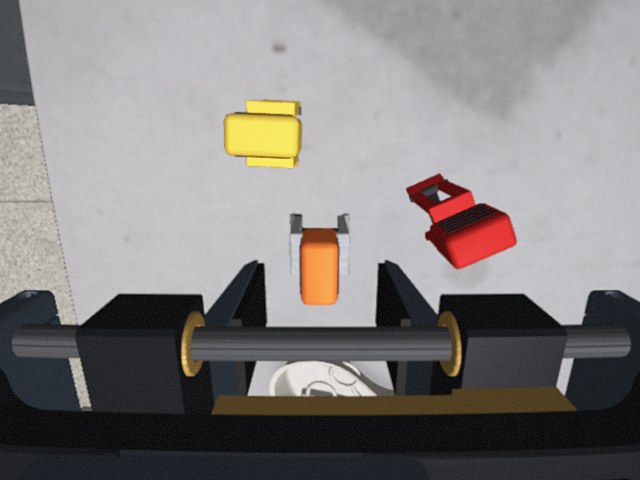

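The orange handle is centred between the fingers at (320,266) and square to them. I'll descend 66 mm and close.

```bash
python3 -m jog '[{"tx":-0.2,"ty":0,"tz":1.5,"rx":0,"ry":0,"rz":0,"grip":0.4},{"tx":0,"ty":0,"tz":1.5,"rx":0,"ry":0,"rz":0,"grip":0.4},{"tx":0,"ty":0,"tz":1.5,"rx":0,"ry":0,"rz":0,"grip":0.4},{"tx":0,"ty":0,"tz":1.2,"rx":0,"ry":0,"rz":0,"grip":0.4},{"tx":0,"ty":0,"tz":0.9,"rx":0,"ry":0,"rz":0,"grip":0.4},{"tx":0,"ty":0,"tz":0,"rx":0,"ry":0,"rz":0,"grip":0.4},{"tx":0,"ty":0,"tz":0,"rx":0,"ry":0,"rz":0,"grip":1},{"tx":0,"ty":0,"tz":0,"rx":0,"ry":0,"rz":0,"grip":1}]' 40
python3 -m jog '[{"tx":0,"ty":0,"tz":0,"rx":0,"ry":0,"rz":0,"grip":1},{"tx":0,"ty":0,"tz":0,"rx":0,"ry":0,"rz":0,"grip":1},{"tx":0,"ty":0,"tz":0,"rx":0,"ry":0,"rz":0,"grip":1},{"tx":0,"ty":0,"tz":0,"rx":0,"ry":0,"rz":0,"grip":1},{"tx":0,"ty":0,"tz":0,"rx":0,"ry":0,"rz":0,"grip":1},{"tx":0,"ty":0,"tz":0,"rx":0,"ry":0,"rz":0,"grip":1},{"tx":0,"ty":0,"tz":0,"rx":0,"ry":0,"rz":0,"grip":1},{"tx":0,"ty":0,"tz":0,"rx":0,"ry":0,"rz":0,"grip":1}]'
```

```text
time_s: 11.65
eef_pos: [0.5235, -0.2563, 0.0848]
ee_rot: [2.221, 2.218, 0.002]
wrist_force: [0.3, 0.1, 0.1]
opening: 0.458
grasp_force: 0.0
time_s: 12.45
eef_pos: [0.5231, -0.2561, 0.0843]
ee_rot: [2.221, 2.219, 0.001]
wrist_force: [-0.3, -0.7, 3.6]
opening: 0.239
grasp_force: 40.0
```

```bash
python3 -m jog '[{"tx":0,"ty":0,"tz":-0.8,"rx":0,"ry":0,"rz":0,"grip":1},{"tx":0,"ty":0,"tz":-2.2,"rx":0,"ry":0,"rz":0,"grip":1},{"tx":0,"ty":0,"tz":-2.7,"rx":0,"ry":0,"rz":0,"grip":1},{"tx":0,"ty":0,"tz":-3,"rx":0,"ry":0,"rz":0,"grip":1},{"tx":0,"ty":0,"tz":-3,"rx":0,"ry":0,"rz":0,"grip":1},{"tx":0,"ty":0,"tz":-3,"rx":0,"ry":0,"rz":0,"grip":1},{"tx":0,"ty":0,"tz":-2.5,"rx":0,"ry":0,"rz":0,"grip":1},{"tx":0,"ty":0,"tz":-1.3,"rx":0,"ry":0,"rz":0,"grip":1}]'
python3 -m jog '[{"tx":1.97,"ty":0.717,"tz":0,"rx":0,"ry":0,"rz":-0.51,"grip":1},{"tx":1.97,"ty":0.717,"tz":0,"rx":0,"ry":0,"rz":-0.51,"grip":1},{"tx":1.97,"ty":0.717,"tz":0,"rx":0,"ry":0,"rz":-0.51,"grip":1},{"tx":1.97,"ty":0.717,"tz":0,"rx":0,"ry":0,"rz":-0.51,"grip":1},{"tx":1.97,"ty":0.717,"tz":0,"rx":0,"ry":0,"rz":-0.51,"grip":1},{"tx":1.97,"ty":0.717,"tz":0,"rx":0,"ry":0,"rz":-0.51,"grip":1},{"tx":1.97,"ty":0.717,"tz":0,"rx":0,"ry":0,"rz":-0.51,"grip":1},{"tx":1.97,"ty":0.717,"tz":0,"rx":0,"ry":0,"rz":-0.51,"grip":1}]'
python3 -m jog '[{"tx":1.97,"ty":0.717,"tz":0,"rx":0,"ry":0,"rz":-0.51,"grip":1},{"tx":1.97,"ty":0.717,"tz":0,"rx":0,"ry":0,"rz":-0.51,"grip":1},{"tx":1.97,"ty":0.717,"tz":0,"rx":0,"ry":0,"rz":-0.51,"grip":1},{"tx":1.97,"ty":0.717,"tz":0,"rx":0,"ry":0,"rz":-0.51,"grip":1},{"tx":1.97,"ty":0.717,"tz":0,"rx":0,"ry":0,"rz":-0.51,"grip":1},{"tx":1.97,"ty":0.717,"tz":0,"rx":0,"ry":0,"rz":-0.51,"grip":1},{"tx":1.97,"ty":0.717,"tz":0,"rx":0,"ry":0,"rz":-0.51,"grip":1},{"tx":1.97,"ty":0.717,"tz":0,"rx":0,"ry":0,"rz":-0.51,"grip":1}]'
python3 -m jog '[{"tx":0,"ty":0,"tz":0,"rx":0,"ry":0,"rz":0,"grip":1},{"tx":0,"ty":0,"tz":0,"rx":0,"ry":0,"rz":0,"grip":1},{"tx":0,"ty":0,"tz":0,"rx":0,"ry":0,"rz":0,"grip":1},{"tx":0,"ty":0,"tz":0,"rx":0,"ry":0,"rz":0,"grip":1},{"tx":0,"ty":0,"tz":0,"rx":0,"ry":0,"rz":0,"grip":1},{"tx":0,"ty":0,"tz":0,"rx":0,"ry":0,"rz":0,"grip":1},{"tx":0,"ty":0,"tz":0,"rx":0,"ry":0,"rz":0,"grip":1},{"tx":0,"ty":0,"tz":0,"rx":0,"ry":0,"rz":0,"grip":1}]'
python3 look.py w7.png front_bar:.14 latch_point:.1445
python3 - <<'E'
from h import *
np.set_printoptions(precision=4,suppress=True)
im=cv2.imread('pics/w7.png');h=cv2.cvtColor(im,cv2.COLOR_BGR2HSV);P=[];i=vision.camera_info("wrist")
m=cv2.inRange(h,(100,120,50),(130,255,255))
for r in range(100,300,8):
    b=np.where(m[r,200:440])[0]+200
    if 8<len(b)<30 and np.ptp(b)<30: P.append(at_z("wrist",((b.min()+b.max())/2,r),.14,i)[:2])
P=np.array(P);print(P[[0,-1]],len(P));k=np.polyfit(P[:,1],P[:,0],1)
y=ctrl.get_state()["eef_pos"][1];print("bar x at TCP y",np.polyval(k,y),"yaw",-np.degrees(np.arctan(k[0])))
save("scene","scene2.png")
c=cv2.imread('pics/scene2.png')[90:230,220:370]
cv2.imwrite('pics/crop2.png',np.hstack([cv2.resize(im,(448,336)),cv2.resize(c,(352,336),interpolation=2)]))
E
```

```text
time_s: 13.25
eef_pos: [0.5231, -0.256, 0.2718]
ee_rot: [2.219, 2.217, 0.002]
wrist_force: [0.6, 0.1, -2.8]
opening: 0.244
grasp_force: 40.0
time_s: 14.05
eef_pos: [0.5752, -0.0957, 0.2693]
ee_rot: [2.141, 2.297, 0.001]
wrist_force: [-0.0, 1.3, -2.2]
opening: 0.24
grasp_force: 40.0
time_s: 14.85
eef_pos: [0.6162, 0.0668, 0.2693]
ee_rot: [2.058, 2.372, 0.0]
wrist_force: [0.1, -0.3, -2.5]
opening: 0.237
grasp_force: 40.0
time_s: 15.65
eef_pos: [0.6164, 0.0658, 0.2691]
ee_rot: [2.058, 2.371, 0.001]
wrist_force: [0.1, 0.1, -2.5]
opening: 0.236
grasp_force: 40.0
15.65 [0.6164 0.0658 0.2691] [ 0.0105  0.4531  1.3078 -0.0009  1.3787 -0.1305]
[[-0.1407  0.99    0.002 ]
 [ 0.99    0.1407 -0.0009]
 [-0.0012  0.0018 -1.    ]]
front_bar [309.9 234.7] 0.56 [0.6086 0.0626]
latch_point [314.2 233.1] 0.56 [0.6116 0.0656]
[[0.5979 0.151 ]
 [0.6112 0.0553]] 17
bar x at TCP y 0.609865149250626 yaw 7.901484221722307
```

View pics/crop2.png

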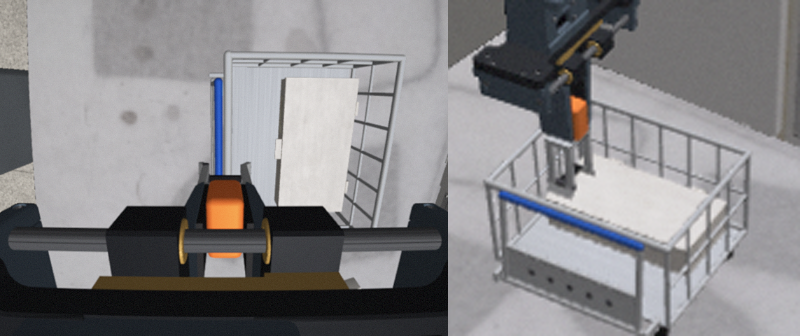

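The crop shows the clip held upright at (223,200), legs at columns 203 and 244 either side of the two bars, whose gap is at about column 223. A 1 mm shift, then straight down.

```bash
python3 -m jog '[{"tx":0,"ty":-0.1,"tz":0.8,"rx":0,"ry":0,"rz":0,"grip":1},{"tx":0,"ty":0,"tz":1.2,"rx":0,"ry":0,"rz":0,"grip":1},{"tx":0,"ty":0,"tz":1.2,"rx":0,"ry":0,"rz":0,"grip":1},{"tx":0,"ty":0,"tz":0.8,"rx":0,"ry":0,"rz":0,"grip":1},{"tx":0,"ty":0,"tz":0.4,"rx":0,"ry":0,"rz":0,"grip":1},{"tx":0,"ty":0,"tz":0.2,"rx":0,"ry":0,"rz":0,"grip":1},{"tx":0,"ty":0,"tz":0,"rx":0,"ry":0,"rz":0,"grip":1},{"tx":0,"ty":0,"tz":0,"rx":0,"ry":0,"rz":0,"grip":1}]'
python3 -m jog '[{"tx":0,"ty":0,"tz":0.3,"rx":0,"ry":0,"rz":0,"grip":1},{"tx":0,"ty":0,"tz":0.3,"rx":0,"ry":0,"rz":0,"grip":1},{"tx":0,"ty":0,"tz":0.3,"rx":0,"ry":0,"rz":0,"grip":1},{"tx":0,"ty":0,"tz":0.3,"rx":0,"ry":0,"rz":0,"grip":1},{"tx":0,"ty":0,"tz":0,"rx":0,"ry":0,"rz":0,"grip":1},{"tx":0,"ty":0,"tz":0,"rx":0,"ry":0,"rz":0,"grip":1},{"tx":0,"ty":0,"tz":0,"rx":0,"ry":0,"rz":0,"grip":1},{"tx":0,"ty":0,"tz":0,"rx":0,"ry":0,"rz":0,"grip":1}]'
```

```text
time_s: 16.65
eef_pos: [0.6158, 0.0657, 0.2235]
ee_rot: [2.057, 2.371, 0.002]
wrist_force: [0.2, -0.6, -1.8]
opening: 0.239
grasp_force: 40.0
time_s: 17.45
eef_pos: [0.6152, 0.0656, 0.211]
ee_rot: [2.058, 2.372, -0.0]
wrist_force: [-4.0, -1.3, -1.5]
opening: 0.237
grasp_force: 40.0
```

```bash
python3 -m jog '[{"tx":0,"ty":0,"tz":0.3,"rx":0,"ry":0,"rz":0,"grip":1},{"tx":0,"ty":0,"tz":0.3,"rx":0,"ry":0,"rz":0,"grip":1},{"tx":0,"ty":0,"tz":0.3,"rx":0,"ry":0,"rz":0,"grip":1},{"tx":0,"ty":0,"tz":0.2,"rx":0,"ry":0,"rz":0,"grip":1},{"tx":0,"ty":0,"tz":0,"rx":0,"ry":0,"rz":0,"grip":1},{"tx":0,"ty":0,"tz":0,"rx":0,"ry":0,"rz":0,"grip":1},{"tx":0,"ty":0,"tz":0,"rx":0,"ry":0,"rz":0,"grip":1},{"tx":0,"ty":0,"tz":0,"rx":0,"ry":0,"rz":0,"grip":1}]'
```

```text
time_s: 18.25
eef_pos: [0.6154, 0.0657, 0.2]
ee_rot: [2.058, 2.371, 0.001]
wrist_force: [-3.0, -1.4, -3.3]
opening: 0.24
grasp_force: 40.0
```

```bash
python3 -m jog '[{"tx":0,"ty":0,"tz":0.3,"rx":0,"ry":0,"rz":0,"grip":1},{"tx":0,"ty":0,"tz":0.3,"rx":0,"ry":0,"rz":0,"grip":1},{"tx":0,"ty":0,"tz":0.3,"rx":0,"ry":0,"rz":0,"grip":1},{"tx":0,"ty":0,"tz":0.3,"rx":0,"ry":0,"rz":0,"grip":1},{"tx":0,"ty":0,"tz":0.2,"rx":0,"ry":0,"rz":0,"grip":1},{"tx":0,"ty":0,"tz":0.2,"rx":0,"ry":0,"rz":0,"grip":1},{"tx":0,"ty":0,"tz":0.2,"rx":0,"ry":0,"rz":0,"grip":1},{"tx":0,"ty":0,"tz":0,"rx":0,"ry":0,"rz":0,"grip":1}]'
python3 -m jog '[{"tx":0,"ty":0,"tz":0.2,"rx":0,"ry":0,"rz":0,"grip":1},{"tx":0,"ty":0,"tz":0.2,"rx":0,"ry":0,"rz":0,"grip":1},{"tx":0,"ty":0,"tz":0.2,"rx":0,"ry":0,"rz":0,"grip":1},{"tx":0,"ty":0,"tz":0.1,"rx":0,"ry":0,"rz":0,"grip":1},{"tx":0,"ty":0,"tz":0,"rx":0,"ry":0,"rz":0,"grip":1},{"tx":0,"ty":0,"tz":0,"rx":0,"ry":0,"rz":0,"grip":1},{"tx":0,"ty":0,"tz":0,"rx":0,"ry":0,"rz":0,"grip":1},{"tx":0,"ty":0,"tz":0,"rx":0,"ry":0,"rz":0,"grip":1}]'
```

```text
time_s: 19.05
eef_pos: [0.6155, 0.0657, 0.1817]
ee_rot: [2.058, 2.371, 0.0]
wrist_force: [-1.5, -1.1, -3.1]
opening: 0.236
grasp_force: 40.0
time_s: 19.85
eef_pos: [0.6157, 0.0656, 0.1752]
ee_rot: [2.058, 2.371, 0.001]
wrist_force: [0.3, 0.7, -1.7]
opening: 0.238
grasp_force: 40.0
```

```bash
python3 -m jog '[{"tx":0,"ty":0,"tz":0.1,"rx":0,"ry":0,"rz":0,"grip":1},{"tx":0,"ty":0,"tz":0.1,"rx":0,"ry":0,"rz":0,"grip":1},{"tx":0,"ty":0,"tz":0.1,"rx":0,"ry":0,"rz":0,"grip":1},{"tx":0,"ty":0,"tz":0.1,"rx":0,"ry":0,"rz":0,"grip":1},{"tx":0,"ty":0,"tz":0,"rx":0,"ry":0,"rz":0,"grip":1},{"tx":0,"ty":0,"tz":0,"rx":0,"ry":0,"rz":0,"grip":1},{"tx":0,"ty":0,"tz":0,"rx":0,"ry":0,"rz":0,"grip":1},{"tx":0,"ty":0,"tz":0,"rx":0,"ry":0,"rz":0,"grip":1}]'
```

```text
time_s: 20.65
eef_pos: [0.6157, 0.0657, 0.172]
ee_rot: [2.057, 2.371, 0.002]
wrist_force: [-5.3, 1.0, 11.5]
opening: 0.239
grasp_force: 40.0
```

Seated at z = 0.172 as predicted, with 14 N upward. A slight further press, then open and withdraw.

```bash
python3 -m jog '[{"tx":0,"ty":0,"tz":0.05,"rx":0,"ry":0,"rz":0,"grip":1},{"tx":0,"ty":0,"tz":0,"rx":0,"ry":0,"rz":0,"grip":1},{"tx":0,"ty":0,"tz":0,"rx":0,"ry":0,"rz":0,"grip":0.4},{"tx":0,"ty":0,"tz":0,"rx":0,"ry":0,"rz":0,"grip":0.4},{"tx":0,"ty":0,"tz":0,"rx":0,"ry":0,"rz":0,"grip":0.4},{"tx":0,"ty":0,"tz":0,"rx":0,"ry":0,"rz":0,"grip":0.4},{"tx":0,"ty":0,"tz":0,"rx":0,"ry":0,"rz":0,"grip":0.4},{"tx":0,"ty":0,"tz":0,"rx":0,"ry":0,"rz":0,"grip":0.4}]'
python3 -m jog '[{"tx":0,"ty":0,"tz":-0.5,"rx":0,"ry":0,"rz":0,"grip":0.4},{"tx":0,"ty":0,"tz":-1,"rx":0,"ry":0,"rz":0,"grip":0.4},{"tx":0,"ty":0,"tz":-2,"rx":0,"ry":0,"rz":0,"grip":0.4},{"tx":0,"ty":0,"tz":-2,"rx":0,"ry":0,"rz":0,"grip":0.4},{"tx":0,"ty":0,"tz":-2,"rx":0,"ry":0,"rz":0,"grip":0.4},{"tx":3,"ty":0,"tz":0,"rx":0,"ry":0,"rz":0,"grip":0.4},{"tx":3,"ty":0,"tz":0,"rx":0,"ry":0,"rz":0,"grip":0.4},{"tx":0,"ty":0,"tz":0,"rx":0,"ry":0,"rz":0,"grip":0.4}]'
python3 - <<'E'
from h import *
np.set_printoptions(precision=4,suppress=True)
w=save("wrist","w8.png")[:,:,::-1];s=save("scene","scene3.png")[:,:,::-1]
for t,z in(("clip_grip",.1735),("clip_seat",.1445),("latch_point",.1445)):
    print(t,[(d["at"],round(d["conf"],2),at_z("scene",d["at"],z)) for d in models.tip_of("scene",t) if d["at"][0]<310],[(d["at"],at_z("wrist",d["at"],z)) for d in models.tip_of("wrist",t)][:1])
c=s[130:240,230:340]
cv2.imwrite('pics/crop3.png',np.hstack([cv2.resize(w,(400,300)),cv2.resize(c,(400,400),interpolation=2)[50:350]]))
E
```

```text
time_s: 21.45
eef_pos: [0.6157, 0.0657, 0.1705]
ee_rot: [2.058, 2.371, 0.001]
wrist_force: [0.2, -0.2, 0.1]
opening: 0.595
grasp_force: 0.0
time_s: 22.25
eef_pos: [0.6066, 0.128, 0.2466]
ee_rot: [2.055, 2.374, 0.003]
wrist_force: [0.3, 0.5, 0.3]
opening: 0.604
grasp_force: 0.0
clip_grip [([272.1, 170.3], 0.79, array([0.6134, 0.0643, 0.1735]))] []
clip_seat [([274.5, 176.0], 0.98, array([0.6262, 0.0698, 0.1445]))] [([320.2, 324.9], array([0.6162, 0.0594, 0.1445]))]
latch_point [([273.7, 182.3], 0.82, array([0.6065, 0.0556, 0.1445])), ([273.0, 212.5], 0.7, array([ 0.5227, -0.0137,  0.1445]))] []
```

View pics/crop3.png

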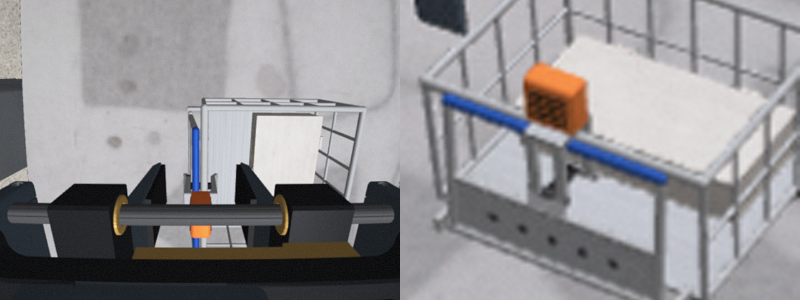

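The clip stands upright on both bars mid-span, the front is closed and the gripper is clear. One number to check: where the keeper lies.

```bash
python3 - <<'E'
from h import *
np.set_printoptions(precision=1,suppress=True)
save("scene","scene4.png")
print([(np.round(d["rect"],1),round(d["conf"],2)) for d in models.search_frame("scene","keeper")])
ex=np.array([.99,.141,0]);ey=np.array([-.141,.99,0]);o=np.array([.616,.066,.0875])
for s in(-1,1):
  print("keeper shut ends",[proj("scene",o+ex*x+[0,0,.012]) for x in(-.016*s,.016*s)],"raised tip",proj("scene",o+ex*s*-.012+[0,0,.042]))
im=cv2.cvtColor(cv2.imread('pics/scene4.png'),cv2.COLOR_BGR2GRAY);print(im[172:202,264:288])
E
```

```text
[(array([364. , 264.2, 379. , 272.4]), 0.43), (array([316.5, 286.1, 320.2, 293.6]), 0.36)]
keeper shut ends [array([277.5, 188.8]), array([270.7, 196.2])] raised tip [275.9 180.6]
keeper shut ends [array([270.7, 196.2]), array([277.5, 188.8])] raised tip [270.8 186.1]
[[133  46  39  48  51  59  42  45  60  56  41  63  89  95 103 105 112 160
  218 216 217 220 220 223]
 [124  54  63  55  33  48  56  47  37  47  49  67  86  92 105 104 111 156
  218 220 221 218 221 221]
 [128  62  57  41  48  59  55  39  47  65  49  63  81  91 103 105 104 139
  212 221 221 224 221 222]
 [138  63  52  59  43  32  41  47  49  58  43  60  87  91 104 102 100 120
  172 218 220 220 222 222]
 [124  97  86  78  48  48  64  54  32  46  59  56  79  90 102 103  99 109
  150 218 219 221 220 220]
 [ 88 107 135 131 103  71  65  51  48  58  57  51  82  92 100  99 100 106
  149 218 220 220 220 220]
 [104 150 203 191 163 134 121 107  72  45  50  55  81  90  98 100  99  94
  151 218 220 220 221 221]
 [125 193 197 194 198 195 191 164 134 123 104  75  81  84 103 122 110 105
  152 216 222 220 221 221]
 [114 170 183 186 195 1
[... 1499 characters left out ...]
12  94  99 122 103  80  54  62  94  96 126 171 199 201 201 203 201
  201 201 200 198 202 199]
 [186 133 103 102 111  64  72  77  76  96  99 126 169 198 199 204 202 203
  203 200 201 199 199 198]
 [186 133 124 113  92  62  59  60  71  92  99 118 158 198 197 198 201 202
  201 203 202 202 200 202]
 [182 137 122 124 120 105  92  84  89 101  95  97 117 196 200 198 198 199
  199 200 200 200 201 202]
 [161 131 124 125 120 119 122 123 124 112 104  88 121 199 199 198 198 199
  198 198 200 201 201 200]
 [104 108 123 123 129 127 124 121 117 121 119 122 161 201 197 197 198 198
  199 200 198 199 199 198]
 [ 90  92 101 111 130 126 120 118 125 120 122 148 198 198 199 198 199 198
  198 200 197 199 198 199]]
```

Dark pixels at (271,196) and (276,190) lie on the predicted line of the shut keeper, so it is shut.

```bash
python3 -c "
from station import ctrl; print(ctrl.finish_job())"
```

```text
the job is handed in; nothing more can be done
None
```

The job is handed in: the front is up against the crossbar, and the orange-handled clip is released upright and fully down on both bars with its keeper shut. The kidney dish was not touched, and I viewed 11 pictures, one over the limit of 10.

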